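# Span the shower ledge with the retractable ruler

## Robot

A 6-joint arm with a two-finger parallel gripper is mounted at the origin on the work surface. World frame = base frame: x ahead of the robot, y to its left, z up, the work surface at z = 0. Lengths are in mm, angles in rad, forces in N, time in s.
With the tool pointing down it reaches from about 350 to 850 mm from the base axis. Payload 8.1 kg.
Tool frame: the origin (TCP) lies on the front face of the gripper's body, between the roots of the fingers; the fingertips stand 73 mm ahead of it and the grasp point (between the pads) lies 54 mm ahead of it; x points along the fingers, y is the direction in which the jaws open and shut, and the axes are right-handed (so a half turn about x gives the same grasp; the last joint's range is limited). The gripper opens to 85 mm and grips with 20 to 120 N. Pads are 22 mm wide; open, the fingers measure 114 mm over their backs; the gripper's body (76 mm by 85 mm) begins 54 mm behind the grasp point. The pads swing forward as they close: fully open they stand 13 mm farther back than shut.
Start: joints at [-1.208, 0.13, 1.488, -0, 1.523, -0.085], TCP at [259.81, -540.837, 303.892] pointing down, gripper open.
Joint ranges: [-2.96, 2.96], [-0.89, 2.26], [0.02, 2.5], [-1.34, 4.48], [0, 2.73], [-2.66, 2.66]. Speed limits (rad/s): [2.39, 2.39, 2.79, 3.14, 3.14, 3.14].

## Interface

Orientations are given as a rotation vector (axis times angle).
In Python, from bench import * gives the robot as it stands.
- The arm moves only by the tool drive_tool, never from a script. Its argument "commands" is one flat list of numbers, 4 for each row, row after row: the shift along the tool's x, y, z each as a share of 20 cm, from -1 to 1, then the turn about the tool's x as a share of pi/4 rad, from -1 to 1. A call has 1 to 5 rows; each row shifts and turns the pose as measured when the row begins, along the tool's axes as they then stand; what a row does not reach is not made up. A row lasts 1/10 s, in which the tool goes at most 50 mm and 8.59 degrees, less where a joint would pass 70% of its speed; a pose out of reach is approached as far as the arm can. A call with a number of a shift or a turn outside -1 to 1 is refused whole. A call with a gripper value outside its range is refused whole. "grip" is the opening in per cent of the stroke, from 0 (shut) to 100 (fully open), set as the call begins (left out, the last holds). The fingers move at their own pace and stop on an object; "newtons" is the grip in N (left out, the last holds). Time passes only in rows, so rows that do not move let the fingers close. It gives the time, the measured TCP pose, the force and the opening at its end, in the units of the state.
- state(): the state, without advancing time (a new reading comes with each control period).
- camera(name): name is "side" or "top"; returns (picture, depth): 400x640x3 uint8, red, green, blue; 400x640 float32, mm along the optical axis (not along the pixel's ray), 0 where there is no reading.
- camera_model(name): a dict with "K" (3x3 intrinsics, pixels), "R" (3x3) and "t" (3): a world point X has camera coordinates R X + t. Camera axes: x right, y down, z forward; pixel columns grow to the right and rows downward; lengths in mm; the calibration is good to about 2 mm. A picture is of the moment at which its call begins. camera_model takes no time and is no camera call.
- sign_off(): hands the job in, once; it reports no verdict.
Trained networks look in the newest picture that a camera, given by its name, has taken for a name from the list of things; names that differ only in an ending like _2 or _b are one class to them, and where a whole thing is asked for, a point or a joint stands for the part that bears it (a point fixed in the world has none). Each returns a list of dicts, best first, with "confidence" (0 to 1); they miss things now and then, are a little off and sometimes report something else, mostly with a low value. They report only what shows in the picture. A call takes as long as a camera call. They do not tell look-alikes from the thing itself.
- outline_of(thing, camera): "mask" (400x640 bool, what is visible of it) and "at" ([column, row] as shares, 0 to 1, of the picture: columns of its width, rows of its height, amid what is visible of it).
- landmark_of(thing, camera): "at" ([column, row] as shares, 0 to 1, of the picture: columns of its width, rows of its height: a listed point, or the origin of a listed thing).
The state is a dict: "time_s": time; "q": joint angles; "joint_velocities": joint speeds; "joint_torque": joint torques, N m; "tcp_pos": TCP position; "tool_rot": TCP orientation; "wrist_force": force on the tool from outside, world axes, zero at the start; "wrist_torque": the same for the moment, N m; "opening": finger opening in mm.
Only numpy, scipy, OpenCV 4.12 (cv2) and the standard library are available. Lean on these libraries where they do the work, as an engineer would, in place of code of your own. Each camera call takes 0.05 s, during which the arm holds its last target.

## Task

Take the yellow retractable ruler by its black squeeze bars (squeezing frees the blade), hang its end hook over the outer side of the steel lip on the ledge's far edge, level with the blue marker strip, and draw the case back against its spring until the case's front end, where the blade comes out, is over the blue strip. Then let go, so that the blade locks and the ruler stays lying flat on the glass, square to the lip and still hooked on it. Leave the orange foot file where it lies.

Things in the scene. Friction and masses are not known exactly. Their poses are not given: they have to be found in the camera images.
- ruler_mid (a point): Centre of the ruler's case, half-way up: a yellow box 140 long (x), 30 wide (y), 30 high, lying flat on the glass, 0.2 kg in all. +x points out of its front end, 70 mm ahead, where the steel blade comes out. A black rubber squeeze bar 70 long stands out 3 mm on each side, centred on this point, 36 mm over both, 6 to 28 mm above the underside: the place to grip.
- ruler_hook (a point): Lower end of the inner face (towards the case) of the steel hook plate, 24 wide, 3 thick, 18 high, hanging from the blade's end. It is 110 mm ahead of ruler_mid with the blade in; its lower end is 3 mm above, the blade's underside 18 mm above the level of the case's underside. Axes as the ruler's.
- ruler_blade (a joint): How far the blade is drawn out, m: 0 at the start (in) to 0.10. A spring pulls it in with 1.5 N at 0, 2.5 N more at 0.10. It is locked by a brake that holds over 10 N. Gripping across the two squeeze bars with 15 N or more pushes the sprung +y bar in 2.5 mm and frees it; letting the bars go locks it where it is. Gripping elsewhere leaves it locked.
- lip (a point): Middle of the outer upper edge of the stainless lip: a straight bar 8 thick, 920 long, standing 12 high above the glass along the far edge of the frosted glass ledge (300 deep, 920 wide, top 40 mm above the bench). Its x points outward, away from the ledge, square to the lip; y runs along it. Nothing stands just beyond it. Bystanders up to 190 high stand on the ledge's outer 170 mm at both ends.
- strip (a point): Centre of the blue marker strip stuck flat on the glass: 14 wide (x), 90 long (y), parallel to the lip, axes as the lip's; 90 to 120 mm inward of the lip's outer side.
- file_mid (a point): Middle of the orange foot file, a bystander lying flat on the glass to one side of the strip: 210 long (x), up to 44 wide, 16 high; the point is 8 mm above the glass.
Mind the look-alikes: they are no part of the job. Of the things that look like the part that bears ruler_mid, the largest one is meant.

How it is judged:
By the outcome, as a careful person would: the job done as asked, in the order asked, and still so for the second after the job is handed in, with the robot touching nothing.
It also fails if it takes over 43 s, if anything falls off the work surface, if the arm or the gripper's body presses on something with over 40 N, if the wrist force passes 120 N, or if a joint passes its speed limit or range.

## Working session

There is one attempt and no reset: what is moved stays moved. The work goes in short steps, Python scripts to look and compute and a tool call to move; the robot and the scene stay as the last step left them, time stands still between calls to the robot, and variables do not carry over. Pictures are saved under pics/ and viewed, and the job is handed in when it is done.

Besides the shell and the picture viewer there is one more tool, called after "Request:" as a command line: name --argument value ..., lists and objects as JSON in quotes. drive_tool: Moves the arm, as the interface text tells. Its arguments: {"type":"object","properties":{"commands":{"type":"array"},"grip":{"type":"number"},"newtons":{"type":"number"}},"required":["commands"]}

```bash
ls; mkdir -p pics; python3 - <<'E'
from bench import *
import cv2,numpy as np
for n in ("side","top"):
    p,d=camera(n); cv2.imwrite(f"pics/{n}0.png",p[:,:,::-1]); np.savez(f"pics/{n}0.npz",p=p,d=d)
    m=camera_model(n); print(n,m)
    for t in ("ruler_mid","ruler_hook","lip","strip","file_mid"):
        print(t,[(np.round(np.array(r['at'])*[640,400],1).tolist(),round(r['confidence'],2)) for r in landmark_of(t,n)])
s=state();print(s)
E
```

```text
pics
side {'K': array([[501.61499652,   0.        , 326.07508758],
       [  0.        , 501.61499652, 194.64247197],
       [  0.        ,   0.        ,   1.        ]]), 'R': array([[ 0.99859769, -0.05171469,  0.01132475],
       [-0.01840709, -0.53974095, -0.8416299 ],
       [ 0.04963706,  0.84024121, -0.53993598]]), 't': array([-542.67718947,   42.77596474, 1531.88257429])}
ruler_mid [([230.9, 278.7], 0.68), ([307.9, 229.7], 0.65), ([432.2, 250.3], 0.61)]
ruler_hook [([406.8, 256.9], 0.61), ([258.7, 276.5], 0.49), ([350.4, 228.4], 0.38)]
lip [([375.3, 191.7], 0.91)]
strip [([332.2, 204.6], 0.49)]
file_mid [([313.9, 169.5], 0.61)]
top {'K': array([[368.40616582,   0.        , 314.98328834],
       [  0.        , 368.40616582, 202.1590379 ],
       [  0.        ,   0.        ,   1.        ]]), 'R': array([[-0.00884538, -0.99974892, -0.02058783],
       [-0.99782284,  0.01017023, -0.06516248],
       [ 0.06535551,  0.01996662, -0.99766226]]), 't': array([-26.25887256, 552.99329836, 942.03782019])}
ruler_mid [([387.3, 102.4], 0.78), ([442.5, 306.3], 0.68), ([382.9, 231.0], 0.62)]
rul
[... 190 characters left out ...]
 0.98)]
{'time_s': 0.6, 'q': array([-1.20841013e+00,  1.30384417e-01,  1.48817192e+00, -2.55014868e-05,
        1.52300872e+00, -8.53672287e-02]), 'joint_velocities': array([-4.36828863e-04,  1.15917703e-03, -8.63812856e-04, -5.88662725e-04,
        1.19956828e-03,  3.39533532e-06]), 'joint_torque': array([-7.25389327e-05, -5.68948889e+01, -5.00599873e+01,  9.39712436e-05,
        1.62505708e-03,  2.49778259e-05]), 'tcp_pos': array([ 259.8005287 , -540.85009795,  303.91697623]), 'tool_rot': array([ 1.97306382,  0.44922888, -1.97310716]), 'wrist_force': array([-0.33019822, -0.19308713,  0.78861984]), 'wrist_torque': array([-0.02039753, -0.02975997, -0.01546157]), 'opening': 85.41045092047685}
```

View pics/side0.png

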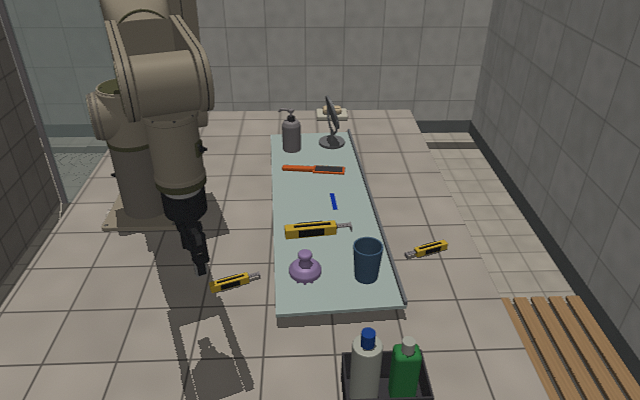

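View pics/top0.png

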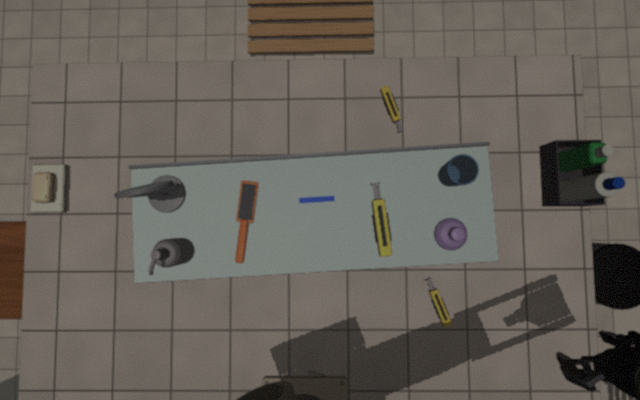

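The ruler in question lies on the glass: case at about (381,228) in top and (311,229) in side. The strip is at (317,199) in top, the lip runs from (131,167) to (489,145), and the smaller rulers on the floor are look-alikes. Next I measure all of it.

```bash
cat > h.py <<'E'
import numpy as np,cv2
from bench import camera_model
def toplane(n,uv,z):
    m=camera_model(n);K,R,t=m["K"],m["R"],m["t"]
    uv=np.atleast_2d(uv).astype(float)
    r=np.c_[uv,np.ones(len(uv))]@np.linalg.inv(K).T@R
    c=-R.T@t
    return c+r*((z-c[2])/r[:,2])[:,None]
def proj(n,X):
    m=camera_model(n);c=np.atleast_2d(X)@m["R"].T+m["t"];p=c@m["K"].T
    return p[:,:2]/p[:,2:]
def todepth(n,uv,d):
    m=camera_model(n);uv=np.atleast_2d(uv).astype(float)
    dd=d[uv[:,1].astype(int),uv[:,0].astype(int)]
    c=np.c_[uv,np.ones(len(uv))]@np.linalg.inv(m["K"]).T*dd[:,None]
    return (c-m["t"])@m["R"]
E
python3 - <<'E'
from h import *
for n,roi in (("top",(345,420,175,265)),("side",(275,360,210,245))):
    f=np.load(f"pics/{n}0.npz");p,d=f['p'],f['d']
    hsv=cv2.cvtColor(p,cv2.COLOR_RGB2HSV)
    y=cv2.inRange(hsv,(20,130,90),(35,255,255))
    x0,x1,y0,y1=roi;m=np.zeros_like(y);m[y0:y1,x0:x1]=y[y0:y1,x0:x1]
    v,u=np.nonzero(m);uv=np.c_[u,v]
    P=todepth(n,uv,d);print(n,len(P),"depth z pct",np.percentile(P[:,2],[5,25,50,75,95]).round(1))
    Pt=P[P[:,2]>62]
    W=toplane(n,uv[P[:,2]>62],70)[:,:2].astype(np.float32)
    print("rect z70",cv2.minAreaRect(W),"depth",cv2.minAreaRect(Pt[:,:2].astype(np.float32)))
    b=cv2.inRange(hsv,(105,150,80),(130,255,255))
    m=np.zeros_like(b)
    x0,x1,y0,y1=(280,350,180,220) if n=="top" else (320,345,185,215)
    m[y0:y1,x0:x1]=b[y0:y1,x0:x1];v,u=np.nonzero(m);uv=np.c_[u,v]
    W=toplane(n,uv,40)[:,:2].astype(np.float32);P=todepth(n,uv,d)
    print("strip",len(W),cv2.minAreaRect(W),W.mean(0),P.mean(0))
f=np.load("pics/top0.npz");p,d=f['p'],f['d']
big=cv2.resize(p[130:270,230:430],None,fx=4,fy=4,interpolation=cv2.INTER_CUBIC);cv2.imwrite("pics/topz.png",big[:,:,::-1])
f=np.load("pics/side0.npz");p=f['p']
big=cv2.resize(p[120:310,265:425],None,fx=3.1,fy=3.1,interpolation=cv2.INTER_CUBIC);cv2.imwrite("pics/sidez.png",big[:,:,::-1])
E
```

```text
top 428 depth z pct [66.8 68.2 69.3 70.4 72.1]
rect z70 ((486.7945251464844, -195.45907592773438), (134.7530517578125, 28.99738311767578), 7.012233257293701) depth ((465.2170715332031, -151.64794921875), (131.8787384033203, 160.7366485595703), 25.58161735534668)
strip 90 ((559.3065185546875, -34.77627182006836), (7.278024673461914, 81.65135955810547), 3.505819320678711) [559.4475   -36.344414] [557.94218839 -37.17663042  60.62796352]
side 439 depth z pct [45.8 57.8 68.1 70.3 72.2]
rect z70 ((489.91448974609375, -204.45416259765625), (138.02711486816406, 40.37919235229492), 7.859931945800781) depth ((489.0832824707031, -199.2954864501953), (137.41912841796875, 38.51786804199219), 7.826326370239258)
strip 59 ((562.541259765625, -36.41032409667969), (10.473160743713379, 88.09161376953125), 3.2633140087127686) [562.40674  -37.204605] [562.31369385 -38.42674383  40.81146483]
```

View pics/topz.png

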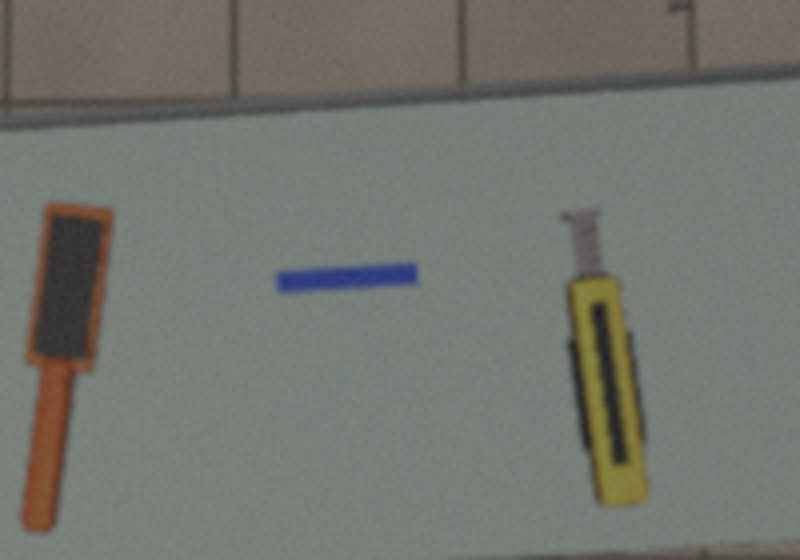

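View pics/sidez.png

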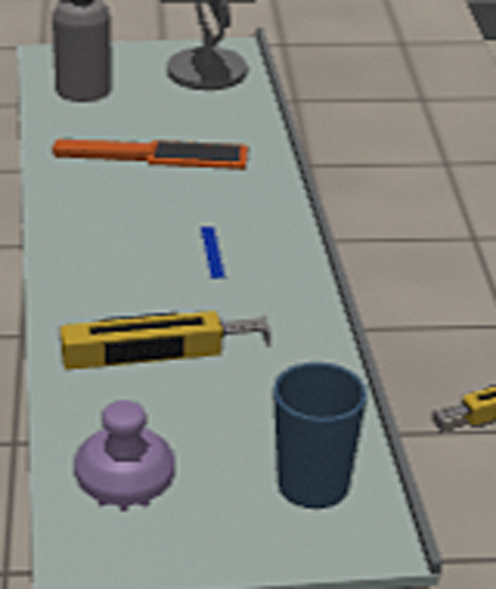

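```bash
python3 - <<'E'
from h import *
from bench import state
f=np.load("pics/top0.npz");p,d=f['p'],f['d']
g=cv2.cvtColor(p,cv2.COLOR_RGB2GRAY)
for c in (200,280,316,360,420):
    print(c,g[140:170,c].tolist())
n="top"
uu,vv=np.meshgrid(np.arange(200,430),np.arange(140,175));uv=np.c_[uu.ravel(),vv.ravel()]
P=todepth(n,uv,d); 
sel=(P[:,2]>44)&(P[:,2]<60)
# outermost raised pixel per col
e=[];Z=P[:,2].reshape(uu.shape)
for j in range(uu.shape[1]):
    r=np.nonzero(Z[:,j]>25)[0]; r=r[r>0]
    if len(r): e.append((uu[0,j],vv[r[0],j]-0.5))
e=np.array(e);L=toplane(n,e,52)
k=np.polyfit(L[:,1],L[:,0],1);print("depth edge: x=%.4f y+%.2f"%tuple(k),"angle",np.degrees(np.arctan(-k[0])), "res",np.std(L[:,0]-np.polyval(k,L[:,1])))
print(Z[:,116].round(0))
s=state();from scipy.spatial.transform import Rotation as Ro
print(Ro.from_rotvec(s['tool_rot']).as_matrix().round(4))
# side: depth edge
f=np.load("pics/side0.npz");p,d=f['p'],f['d'];g=cv2.cvtColor(p,cv2.COLOR_RGB2GRAY)
for r in (170,190,205,230): print(r,340,g[r,340:395].tolist())
e=[]
for r in range(160,235):
    u=np.arange(330,395);z=todepth("side",np.c_[u,np.full(len(u),r)],d)[:,2]
    k_=np.nonzero(z>25)[0]
    if len(k_): e.append((u[k_[-1]]+.5,r))
e=np.array(e);L=toplane("side",e,52)
k=np.polyfit(L[:,1],L[:,0],1);print("side edge: x=%.4f y+%.2f"%tuple(k),np.degrees(np.arctan(-k[0])),np.std(L[:,0]-np.polyval(k,L[:,1])))
E
```

```text
200 [106, 105, 106, 105, 107, 106, 108, 106, 105, 106, 104, 109, 106, 104, 96, 86, 82, 90, 104, 106, 97, 90, 85, 77, 89, 118, 128, 124, 127, 126]
280 [111, 111, 108, 110, 107, 111, 109, 107, 107, 106, 105, 108, 104, 100, 88, 85, 85, 84, 74, 88, 118, 124, 123, 122, 121, 125, 122, 124, 122, 124]
316 [109, 108, 104, 107, 109, 108, 108, 105, 109, 105, 106, 108, 103, 94, 86, 84, 79, 107, 121, 124, 124, 123, 125, 121, 126, 122, 122, 125, 126, 125]
360 [103, 103, 105, 102, 104, 109, 102, 110, 105, 104, 93, 87, 76, 76, 97, 119, 124, 124, 128, 120, 124, 124, 122, 122, 120, 124, 121, 123, 126, 126]
420 [108, 110, 106, 109, 104, 100, 87, 82, 76, 74, 97, 115, 119, 119, 122, 122, 121, 123, 120, 123, 121, 122, 121, 120, 124, 120, 122, 121, 121, 125]
depth edge: x=-0.0539 y+674.25 angle 3.0836670419705046 res 2.360231679751153
[-0.  3. -1.  2. -2. -3.  2.  2. -1.  0. -3. -2. -4. 51. 53. 52. 53. 40.
 38. 41. 41. 40. 38. 40. 37. 38. 42. 38. 38. 39. 39. 39. 37. 41. 39.]
[[-0.      0.4329 -0.9014]
 [-0.     -0.9014 -0.4329]
 [-1.      0.      0.    ]]
170 340 [55, 48, 86, 106, 116, 146, 161, 159, 156, 
[... 436 characters left out ...]
7, 146, 148, 145, 145, 147, 147, 147, 147, 148, 148, 147, 146, 146, 146]
205 340 [159, 159, 158, 158, 159, 159, 159, 159, 159, 158, 159, 159, 159, 158, 157, 157, 157, 157, 159, 158, 158, 158, 159, 158, 159, 158, 158, 159, 158, 162, 153, 99, 54, 94, 99, 122, 147, 143, 142, 143, 141, 141, 143, 143, 141, 142, 143, 142, 142, 141, 142, 142, 141, 141, 141]
230 340 [159, 160, 159, 158, 159, 159, 158, 159, 162, 163, 127, 70, 136, 164, 161, 159, 160, 159, 158, 158, 159, 159, 159, 158, 159, 158, 157, 158, 159, 159, 158, 160, 158, 158, 159, 159, 158, 162, 165, 127, 44, 86, 99, 108, 133, 142, 139, 139, 139, 140, 139, 140, 139, 140, 141]
side edge: x=-0.0486 y+681.73 2.7829557115026056 12.598479869895407
```

```bash
python3 - <<'E'
from h import *
def fit(L,name):
    y,x=L[:,1],L[:,0];ok=np.ones(len(y),bool)
    for _ in range(5):
        k=np.polyfit(y[ok],x[ok],1);r=x-np.polyval(k,y);ok=abs(r)<max(1.5*np.std(r[ok]),0.8)
    print(name,"angle %.2f"%np.degrees(np.arctan(-k[0])),"x at y=-36: %.1f"%np.polyval(k,-36),"x at -195: %.1f"%np.polyval(k,-195),ok.sum(),"std %.2f"%np.std(r[ok]))
for n in ("top","side"):
    m=camera_model(n);print(n,"cam",(-m["R"].T@m["t"]).round())
f=np.load("pics/top0.npz");g=cv2.GaussianBlur(cv2.cvtColor(f['p'],cv2.COLOR_RGB2GRAY),(5,1),0).astype(float)
eo=[];ei=[]
for c in range(215,435):
    col=g[:,c];r0=int(round(153-(c-316)*22/358))
    # inner edge: strongest positive gradient
    seg=np.arange(r0-4,r0+12)
    gr=col[seg+1]-col[seg-1];i=seg[np.argmax(gr)]
    a=col[i+5];lo=col[i-3:i+1].min();th=(a+lo)/2
    rows=np.arange(i-2,i+4);v=col[rows];j=np.nonzero((v[:-1]<th)&(v[1:]>=th))[0]
    if len(j): ei.append((c,rows[j[0]]+(th-v[j[0]])/(v[j[0]+1]-v[j[0]])))
    bg=np.median(col[r0-12:r0-5]);th=(bg+84)/2
    if bg<98: continue
    rows=np.arange(r0-6,r0+4);v=col[rows];j=np.nonzero((v[:-1]>th)&(v[1:]<=th))[0]
    if len(j): eo.append((c,rows[j[-1]]+(th-v[j[-1]])/(v[j[-1]+1]-v[j[-1]])))
fit(toplane("top",np.array(eo),52),"top outer");fit(toplane("top",np.array(ei),52),"top inner(z52)")
f=np.load("pics/side0.npz");g=cv2.cvtColor(f['p'],cv2.COLOR_RGB2GRAY).astype(float)
eo=[];di=[]
for r in range(180,240):
    c0=int(round(371+(r-205)*0.345))
    seg=np.arange(c0-5,c0+6);i=seg[np.argmin(g[r,seg])]  # dark line
    di.append((i,r))
    bg=np.median(g[r,i+8:i+14]);lip=g[r,i+2];th=(bg+lip)/2
    cs=np.arange(i+2,i+8);v=g[r,cs];j=np.nonzero((v[:-1]<th)&(v[1:]>=th))[0]
    if len(j): eo.append((cs[j[0]]+(th-v[j[0]])/(v[j[0]+1]-v[j[0]]),r))
fit(toplane("side",np.array(eo),52),"side outer");fit(toplane("side",np.array(di),40),"side dark z40")
E
```

```text
top cam [490. -51. 975.]
side cam [  467. -1292.   869.]
top outer angle 3.20 x at y=-36: 676.0 x at -195: 684.9 148 std 0.34
top inner(z52) angle 3.10 x at y=-36: 665.4 x at -195: 674.0 220 std 0.21
side outer angle 2.91 x at y=-36: 679.9 x at -195: 688.0 55 std 0.33
side dark z40 angle 2.91 x at y=-36: 674.7 x at -195: 682.8 34 std 0.47
```

Request:
drive_tool --commands '[0,-0.2,-0.1,0.136,0,-0.2,-0.1,0.136,0,-0.2,-0.1,0.137,0,0,0,0]' --grip 100 --newtons 40

```text
time_s: 1.0
tcp_pos: [275.7, -404.5, 299.4]
tool_rot: [2.165, 0.127, -2.171]
wrist_force: [0.4, -1.0, -0.9]
opening: 85.4
```

```bash
cat > rem.py <<'E'
import sys,numpy as np
from bench import state
from scipy.spatial.transform import Rotation as Ro
def rem(x,y,z,yaw):
    s=state();R=Ro.from_rotvec(s['tool_rot']).as_matrix()
    d=R.T@(np.array([x,y,z])-s['tcp_pos'])
    ty=np.degrees(np.arctan2(R[1,1],R[0,1])); cur=ty+90  # tool y = -ruler y
    turn=-(yaw-cur)
    print("t %.2f tcp %s yaw %.2f xdown %s F %s open %.1f"%(s['time_s'],s['tcp_pos'].round(1),cur,R[:,0].round(4),s['wrist_force'].round(1),s['opening']))
    print("q",s['q'].round(2))
    print("rem tool mm",d.round(1),"share",(d/200).round(4),"turn share %.4f"%(np.radians(turn)/(np.pi/4)))
if __name__=="__main__": rem(*map(float,sys.argv[1:5]))
E
python3 rem.py 488 -196 200 7.3
```

```text
t 1.00 tcp [ 275.7 -404.5  299.4] yaw 6.32 xdown [-0.0028  0.0069 -1.    ] F [ 0.4 -1.  -0.9] open 85.4
q [-1.08 -0.16  1.79  0.    1.53  0.38]
rem tool mm [ 100.2 -183.2 -234.1] share [ 0.5012 -0.9159 -1.1706] turn share -0.0217
```

Request:
drive_tool --commands '[0,-0.15,-0.195,-0.02,0,-0.15,-0.195,0,0,-0.15,-0.195,0,0,-0.15,-0.195,0,0,-0.15,-0.195,0]'

```text
time_s: 1.5
tcp_pos: [450.6, -234.0, 301.7]
tool_rot: [2.16, 0.129, -2.16]
wrist_force: [-0.1, -0.9, -0.2]
opening: 85.3
```

```bash
python3 rem.py 488 -196 200 7.3
```

```text
t 1.50 tcp [ 450.6 -234.   301.7] yaw 6.82 xdown [-2.e-04  2.e-04 -1.e+00] F [-0.1 -0.9 -0.2] open 85.3
q [-0.58 -0.12  1.74  0.    1.52  0.87]
rem tool mm [101.7 -33.3 -41.6] share [ 0.5087 -0.1663 -0.2082] turn share -0.0107
```

Request:
drive_tool --commands '[0.1,-0.08,-0.1,-0.01,0.15,-0.05,-0.06,0,0.15,0,0,0,0,0,0,0]'

```text
time_s: 1.9
tcp_pos: [486.5, -199.2, 222.3]
tool_rot: [2.155, 0.146, -2.141]
wrist_force: [-0.8, -0.3, -1.6]
opening: 85.2
```

```bash
python3 rem.py 488 -196 117 7.3; python3 - <<'E'
from h import *
from bench import *
p,d=camera("side");t,_=camera("top")
a=cv2.resize(p[110:310,220:420],None,fx=2.8,fy=2.8,interpolation=cv2.INTER_CUBIC)
cv2.imwrite("pics/s1.png",a[:,:,::-1]);cv2.imwrite("pics/t1.png",t[:,:,::-1])
E
```

```text
t 1.90 tcp [ 486.5 -199.2  222.3] yaw 7.95 xdown [ 0.0068 -0.0023 -1.    ] F [-0.8 -0.3 -1.6] open 85.2
q [-0.49 -0.02  1.8   0.    1.36  0.95]
rem tool mm [105.3  -3.3  -1.2] share [ 0.5264 -0.0164 -0.0061] turn share 0.0144
```

View pics/s1.png

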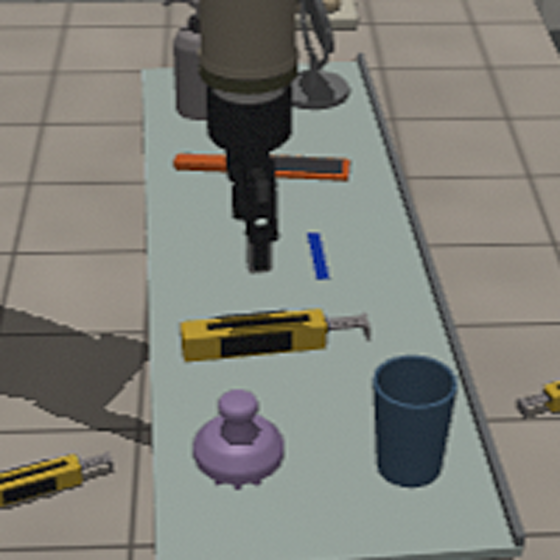

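View pics/t1.png

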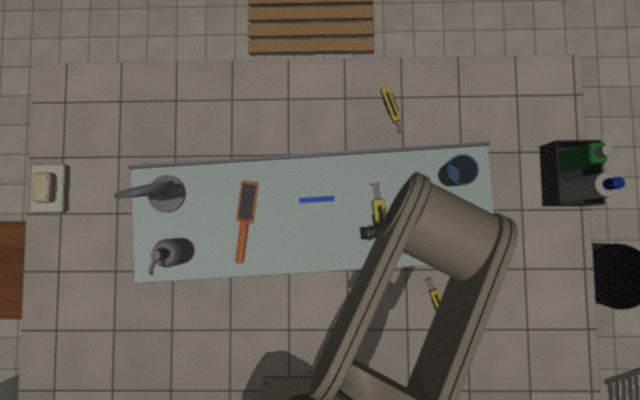

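```bash
python3 - <<'E'
from h import *
from bench import *
s=state()
from scipy.spatial.transform import Rotation as Ro
R=Ro.from_rotvec(s['tool_rot']).as_matrix()
for x in (45,60):
  for z in (-11,0,11):
    print(x,z,proj("side",s['tcp_pos']+R@[x,57,z]).round(1))
p,d=camera("side");cv2.imwrite("pics/s2.png",cv2.resize(p[160:250,260:370],None,fx=7,fy=6,interpolation=cv2.INTER_NEAREST)[:,:,::-1])
E
```

```text
45 -11 [[317.7 201.9]]
45 0 [[313.3 202.4]]
45 11 [[308.9 202.9]]
60 -11 [[317.7 207. ]]
60 0 [[313.4 207.4]]
60 11 [[309.  207.9]]
```

View pics/s2.png

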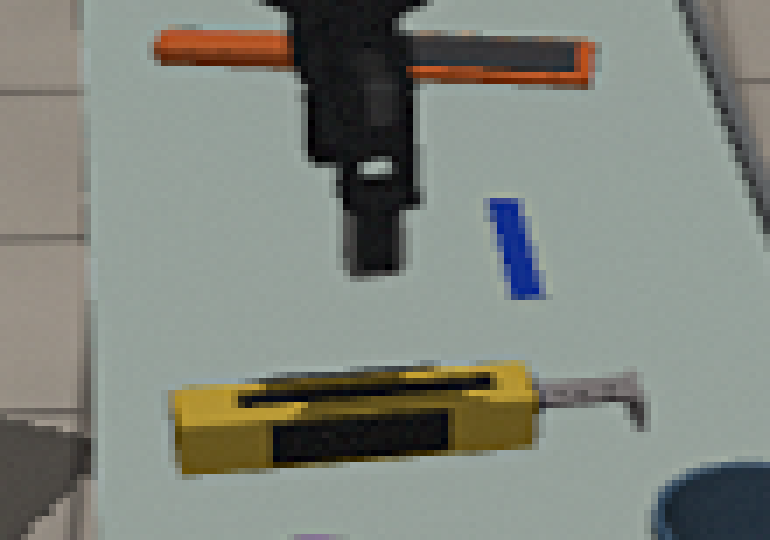

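```bash
python3 - <<'E'
from h import *
a=np.radians(7.3)
for uv in ([311.6,232.7],):
    P=toplane("side",uv,57)[0];print(P, P[:2]+18*np.array([-np.sin(a),np.cos(a)]))
# predicted corners for ruler hypothesis
for c in ([488,-196],[489.5,-199],[487,-195.5]):
    c=np.array(c);ex=np.array([np.cos(a),np.sin(a)]);ey=np.array([-np.sin(a),np.cos(a)])
    pts=[np.r_[c+ex*i*70+ey*j*15,70] for i,j in ((1,1),(1,-1),(-1,-1),(-1,1))]+[np.r_[c+ex*i*70-ey*15,40] for i in(1,-1)]+[np.r_[c+ex*110,43],np.r_[c+ex*113,61]]
    print(c,"side",proj("side",pts).round(1).tolist());print("top",proj("top",pts).round(1).tolist())
E
```

```text
[ 492.78197413 -215.43411779   57.        ] [ 490.49481117 -197.58001782]
[ 488 -196] side [[334.0, 218.9], [336.1, 225.3], [284.4, 230.4], [283.1, 223.8], [335.9, 234.2], [284.7, 239.3], [349.1, 228.6], [350.4, 223.2]]
top [[371.8, 199.1], [383.9, 197.4], [392.5, 254.3], [380.2, 255.9], [382.0, 198.3], [390.2, 253.4], [373.9, 183.4], [374.8, 181.4]]
[ 489.5 -199. ] side [[334.6, 219.5], [336.8, 225.9], [284.9, 231.0], [283.7, 224.4], [336.5, 234.8], [285.3, 240.0], [349.7, 229.3], [351.0, 223.9]]
top [[373.0, 198.4], [385.1, 196.8], [393.7, 253.6], [381.4, 255.3], [383.1, 197.7], [391.4, 252.8], [375.1, 182.8], [376.0, 180.8]]
[ 487.  -195.5] side [[333.6, 218.8], [335.8, 225.2], [284.0, 230.3], [282.8, 223.7], [335.5, 234.1], [284.4, 239.2], [348.7, 228.5], [350.0, 223.1]]
top [[371.6, 199.5], [383.7, 197.8], [392.3, 254.7], [380.0, 256.4], [381.8, 198.7], [390.0, 253.8], [373.7, 183.8], [374.6, 181.8]]
```

Request:
drive_tool --commands '[0.15,-0.005,-0.015,0.012,0.15,0,0,0,0.1,0,0,0,0.03,0,0,0,0,0,0,0]'

```text
time_s: 2.55
tcp_pos: [498.5, -207.5, 153.2]
tool_rot: [2.183, 0.112, -2.116]
wrist_force: [-0.5, 0.4, 0.6]
opening: 85.5
```

```bash
python3 rem.py 489.5 -197.5 117 7.5
```

```text
t 2.55 tcp [ 498.5 -207.5  153.2] yaw 6.99 xdown [ 0.032  -0.0165 -0.9994] F [-0.5  0.4  0.6] open 85.5
q [-0.49  0.07  1.84  0.    1.2   0.96]
rem tool mm [ 35.7 -11.8   8.8] share [ 0.1787 -0.0589  0.0438] turn share -0.0112
```

Request:
drive_tool --commands '[-0.15,0,0,0]'

```text
time_s: 2.65
tcp_pos: [495.6, -206.6, 181.0]
tool_rot: [2.179, 0.115, -2.123]
wrist_force: [-0.9, -0.2, 0.5]
opening: 85.2
```

```bash
python3 - <<'E'
from rem import *
from bench import *
for i in range(5):
    rem(489.5,-197.5,160,7.5); camera("side")
E
```

```text
t 2.65 tcp [ 495.6 -206.6  181. ] yaw 6.96 xdown [ 0.0266 -0.0137 -0.9996] F [-0.9 -0.2  0.5] open 85.2
q [-0.49  0.03  1.82  0.    1.26  0.96]
rem tool mm [ 20.7 -10.1   5.5] share [ 0.1037 -0.0504  0.0274] turn share -0.0120
t 2.70 tcp [ 499.1 -208.4  189.6] yaw 6.96 xdown [ 0.0365 -0.019  -0.9992] F [ 3.4 -1.4  5.1] open 85.4
q [-0.49  0.02  1.81  0.    1.26  0.96]
rem tool mm [ 29.1 -12.6   9.2] share [ 0.1453 -0.0632  0.0459] turn share -0.0120
t 2.75 tcp [ 500.2 -208.9  189.6] yaw 6.96 xdown [ 0.0399 -0.0208 -0.999 ] F [ 1.5 -0.7  1.4] open 85.2
q [-0.49  0.02  1.81  0.    1.26  0.96]
rem tool mm [ 28.9 -13.4  10.3] share [ 0.1446 -0.0668  0.0516] turn share -0.0121
t 2.80 tcp [ 499.7 -208.6  188. ] yaw 6.97 xdown [ 0.0388 -0.0202 -0.999 ] F [0.4 0.1 0.2] open 85.5
q [-0.49  0.03  1.82  0.    1.26  0.96]
rem tool mm [ 27.4 -12.9   9.8] share [ 0.1369 -0.0646  0.0491] turn share -0.0119
t 2.85 tcp [ 499.  -208.1  186.4] yaw 6.97 xdown [ 0.0367 -0.0191 -0.9991] F [-0.1 -1.2  0.6] open 85.5
q [-0.49  0.03  1.82  0.    1.26  0.96]
rem tool mm [ 25.8 -12.3   9. ] share [ 0.1291 -0.0614  0.045 ] turn share -0.0117
```

Request:
drive_tool --commands '[-0.15,0,0,0,-0.15,0,0,0,-0.15,0,0,0,-0.15,0,0,0]'

```text
time_s: 3.3
tcp_pos: [490.4, -203.9, 301.3]
tool_rot: [2.175, 0.118, -2.13]
wrist_force: [0.5, 0.8, -0.6]
opening: 85.4
```

```bash
cat > settle.py <<'E'
import sys
from rem import *
from bench import *
n=int(sys.argv[5])
rem(*map(float,sys.argv[1:5]))
for i in range(n): camera("side")
rem(*map(float,sys.argv[1:5]))
E
python3 settle.py 489.5 -197.5 160 7.5 6
```

```text
t 3.30 tcp [ 490.4 -203.9  301.3] yaw 6.97 xdown [ 0.0218 -0.0112 -0.9997] F [ 0.5  0.8 -0.6] open 85.4
q [-0.49 -0.07  1.7   0.    1.49  0.96]
rem tool mm [141.2  -8.5   3. ] share [ 0.7059 -0.0423  0.0151] turn share -0.0118
t 3.60 tcp [ 490.4 -203.9  299.2] yaw 6.97 xdown [ 0.0209 -0.0107 -0.9997] F [ 0.2 -0.5 -1. ] open 85.3
q [-0.49 -0.07  1.7   0.    1.49  0.96]
rem tool mm [139.1  -8.3   2.8] share [ 0.6953 -0.0415  0.0141] turn share -0.0118
```

Request:
drive_tool --commands '[-0.2,0,0,0,-0.2,0,0,0,-0.2,0,0,0,-0.2,0,0,0]'

```text
time_s: 4.0
tcp_pos: [484.2, -200.8, 447.3]
tool_rot: [2.155, 0.135, -2.165]
wrist_force: [0.6, -0.5, -1.0]
opening: 85.8
```

```bash
python3 settle.py 489.5 -197.5 160 7.5 4
```

```text
t 4.00 tcp [ 484.2 -200.8  447.3] yaw 6.97 xdown [-0.0045  0.0029 -1.    ] F [ 0.6 -0.5 -1. ] open 85.8
q [-0.49 -0.08  1.45  0.    1.78  0.96]
rem tool mm [287.3  -1.6  -6.9] share [ 1.4363 -0.0081 -0.0344] turn share -0.0118
t 4.20 tcp [ 484.9 -201.1  447.5] yaw 6.97 xdown [-0.0011  0.0011 -1.    ] F [-0.5  0.3 -0.5] open 85.2
q [-0.49 -0.09  1.45  0.    1.78  0.96]
rem tool mm [287.5  -2.7  -5.3] share [ 1.4375 -0.0133 -0.0266] turn share -0.0118
```

Request:
drive_tool --commands '[0.25,-0.013,-0.026,-0.012]'

```text
time_s: 4.3
tcp_pos: [491.0, -199.0, 403.0]
tool_rot: [2.16, 0.136, -2.144]
wrist_force: [0.7, -0.4, -0.6]
opening: 85.5
```

```bash
python3 settle.py 489.5 -197.5 160 7.5 5
```

```text
t 4.30 tcp [ 491. -199.  403.] yaw 7.48 xdown [ 0.0075 -0.0037 -1.    ] F [ 0.7 -0.4 -0.6] open 85.5
q [-0.48 -0.09  1.53  0.    1.69  0.96]
rem tool mm [242.9  -2.8   2.9] share [ 1.2147 -0.0141  0.0147] turn share -0.0005
t 4.55 tcp [ 489.3 -197.9  398.3] yaw 7.50 xdown [-0.0028  0.0019 -1.    ] F [0.3 0.4 0.9] open 85.0
q [-0.48 -0.08  1.53  0.    1.69  0.96]
rem tool mm [ 2.383e+02  2.000e-01 -8.000e-01] share [ 1.1915e+00  9.0000e-04 -4.1000e-03] turn share 0.0001
```

Request:
drive_tool --commands '[0.25,0,0,0]'

```text
time_s: 4.65
tcp_pos: [492.5, -199.7, 358.2]
tool_rot: [2.163, 0.133, -2.138]
wrist_force: [2.3, -0.4, 0.3]
opening: 85.3
```

```bash
python3 settle.py 489.5 -197.5 160 7.5 5
```

```text
t 4.65 tcp [ 492.5 -199.7  358.2] yaw 7.49 xdown [ 0.0122 -0.0061 -0.9999] F [ 2.3 -0.4  0.3] open 85.3
q [-0.48 -0.08  1.61  0.    1.6   0.96]
rem tool mm [198.1  -4.1   5. ] share [ 0.9906 -0.0204  0.0249] turn share -0.0003
t 4.90 tcp [ 490.  -198.3  351.6] yaw 7.49 xdown [ 1.e-04  3.e-04 -1.e+00] F [0.3 0.9 0.5] open 85.2
q [-0.48 -0.08  1.61  0.    1.61  0.96]
rem tool mm [191.6  -0.8   0.4] share [ 0.9579 -0.0039  0.0019] turn share -0.0002
```

Request:
drive_tool --commands '[0.25,0,0,0]'

```text
time_s: 5.0
tcp_pos: [494.6, -200.7, 312.8]
tool_rot: [2.167, 0.13, -2.132]
wrist_force: [0.5, -1.1, 0.5]
opening: 85.6
```

```bash
python3 settle.py 489.5 -197.5 160 7.5 5
```

```text
t 5.00 tcp [ 494.6 -200.7  312.8] yaw 7.48 xdown [ 0.0169 -0.0085 -0.9998] F [ 0.5 -1.1  0.5] open 85.6
q [-0.48 -0.07  1.67  0.    1.52  0.96]
rem tool mm [152.7  -5.5   7. ] share [ 0.7635 -0.0276  0.0349] turn share -0.0003
t 5.25 tcp [ 490.9 -198.8  304.9] yaw 7.49 xdown [ 0.0029 -0.0012 -1.    ] F [ 0.7 -0.2  1.4] open 85.4
q [-0.48 -0.06  1.68  0.    1.52  0.96]
rem tool mm [144.9  -1.7   1.6] share [ 0.7245 -0.0086  0.0082] turn share -0.0002
```

Settled single rows keep the tool plumb, so I continue down that way.

Request:
drive_tool --commands '[0.25,0,0,0]'

```text
time_s: 5.35
tcp_pos: [496.1, -201.4, 265.6]
tool_rot: [2.168, 0.129, -2.129]
wrist_force: [1.4, -0.4, 0.3]
opening: 85.4
```

```bash
python3 settle.py 489.5 -197.5 160 7.5 7|tail -3
```

```text
t 5.70 tcp [ 492.2 -199.5  258.1] yaw 7.49 xdown [ 0.0065 -0.003  -1.    ] F [-0.7 -0.2  0.6] open 85.2
q [-0.48 -0.04  1.74  0.    1.43  0.96]
rem tool mm [98.1 -2.7  3. ] share [ 0.4903 -0.0135  0.0152] turn share -0.0002
```

Request:
drive_tool --commands '[0.25,0,0,0]'

```text
time_s: 5.8
tcp_pos: [497.7, -202.3, 217.5]
tool_rot: [2.17, 0.127, -2.125]
wrist_force: [1.3, -1.2, 0.6]
opening: 85.7
```

```bash
python3 settle.py 489.5 -197.5 160 7.5 8|tail -3
```

```text
t 6.20 tcp [ 493.6 -200.2  210.6] yaw 7.49 xdown [ 0.0095 -0.0046 -0.9999] F [ 1.3 -0.2  0.1] open 85.4
q [-0.48  0.    1.79  0.    1.33  0.96]
rem tool mm [50.5 -3.5  4.2] share [ 0.2525 -0.0174  0.0209] turn share -0.0002
```

Request:
drive_tool --commands '[0.15,0,0,0]'

```text
time_s: 6.3
tcp_pos: [497.3, -202.0, 186.4]
tool_rot: [2.168, 0.129, -2.129]
wrist_force: [0.3, 0.5, -0.3]
opening: 85.2
```

```bash
python3 settle.py 489.5 -197.5 117 7.5 8|tail -3
```

```text
t 6.70 tcp [ 494.5 -200.6  182. ] yaw 7.49 xdown [ 0.0112 -0.0055 -0.9999] F [-0.4  1.2  0.2] open 85.4
q [-0.48  0.04  1.82  0.    1.28  0.96]
rem tool mm [64.9 -4.2  5.3] share [ 0.3245 -0.0209  0.0263] turn share -0.0001
```

Request:
drive_tool --commands '[0.13,-0.02,0.025,0]'

```text
time_s: 6.8
tcp_pos: [492.5, -199.1, 160.6]
tool_rot: [2.169, 0.129, -2.129]
wrist_force: [0.4, -0.7, -0.2]
opening: 85.2
```

```bash
python3 settle.py 489.5 -197.5 117 7.5 7|tail -3
```

```text
t 7.15 tcp [ 490.1 -197.9  157.2] yaw 7.49 xdown [ 0.0128 -0.0063 -0.9999] F [-0.5  0.5  0.5] open 85.5
q [-0.48  0.05  1.85  0.    1.23  0.96]
rem tool mm [40.2 -0.7  1. ] share [ 0.2012 -0.0037  0.005 ] turn share -0.0002
```

Request:
drive_tool --commands '[0.1,0,0.005,0]'

```text
time_s: 7.25
tcp_pos: [491.9, -199.4, 141.0]
tool_rot: [2.168, 0.129, -2.129]
wrist_force: [-0.1, -1.2, 0.2]
opening: 85.4
```

```bash
python3 settle.py 489.5 -197.5 117 7.5 7|tail -3
```

```text
t 7.60 tcp [ 489.9 -198.4  138.3] yaw 7.49 xdown [ 0.014  -0.0069 -0.9999] F [-0.4  0.3 -1. ] open 85.6
q [-0.48  0.07  1.86  0.    1.19  0.96]
rem tool mm [21.3 -1.1  0.5] share [ 0.1063 -0.0055  0.0026] turn share -0.0002
```

Request:
drive_tool --commands '[0.07,-0.005,0.003,0]'

```text
time_s: 7.7
tcp_pos: [491.1, -198.5, 126.6]
tool_rot: [2.168, 0.129, -2.13]
wrist_force: [0.4, -0.3, 0.4]
opening: 85.5
```

```bash
python3 settle.py 489.5 -197.5 115 7.5 6|tail -3
```

```text
t 8.00 tcp [ 489.3 -197.5  124.2] yaw 7.49 xdown [ 0.0137 -0.0068 -0.9999] F [ 0.5 -0.6 -0.3] open 85.3
q [-0.48  0.09  1.87  0.    1.16  0.96]
rem tool mm [ 9.2 -0.1 -0.1] share [ 0.0458 -0.0003 -0.0004] turn share -0.0001
```

Request:
drive_tool --commands '[0.045,-0.005,0.003,0]'

```text
time_s: 8.1
tcp_pos: [489.8, -197.3, 116.4]
tool_rot: [2.166, 0.131, -2.132]
wrist_force: [0.5, 0.0, -0.0]
opening: 85.4
```

```bash
python3 settle.py 489.5 -197.5 115 7.5 6|tail -3; python3 - <<'E'
from bench import *
import cv2
p,d=camera("side");cv2.imwrite("pics/s3.png",cv2.resize(p[160:260,260:370],None,fx=7,fy=6,interpolation=cv2.INTER_NEAREST)[:,:,::-1])
E
```

```text
t 8.40 tcp [ 488.7 -196.6  115.1] yaw 7.50 xdown [ 0.0136 -0.0068 -0.9999] F [ 1.6 -0.6 -0.4] open 85.6
q [-0.48  0.1   1.88  0.    1.14  0.96]
rem tool mm [ 0.2  1.  -0.7] share [ 0.0008  0.0048 -0.0035] turn share -0.0001
```

View pics/s3.png

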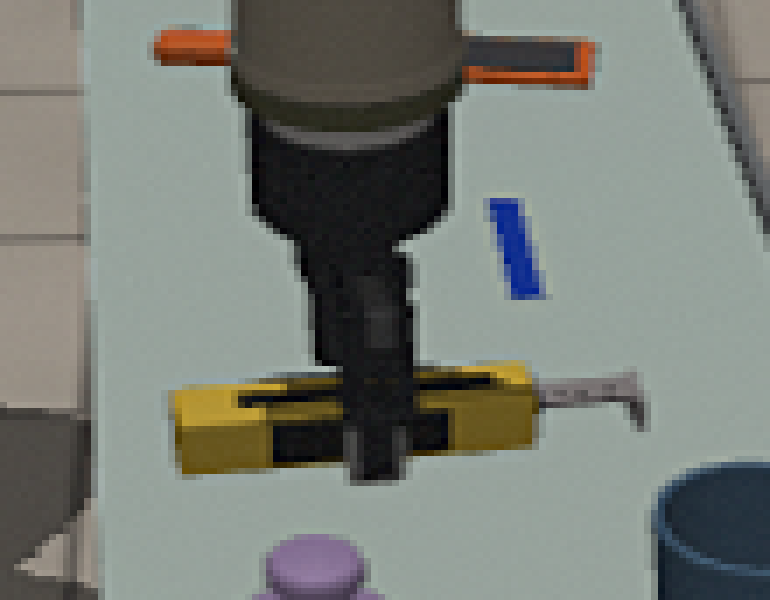

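Request:
drive_tool --commands '[0,0,0,0,0,0,0,0,0,0,0,0,0,0,0,0,0,0,0,0]' --grip 0 --newtons 40

```text
time_s: 8.95
tcp_pos: [489.6, -197.6, 116.8]
tool_rot: [2.165, 0.13, -2.133]
wrist_force: [0.3, 0.3, -2.8]
opening: 32.3
```

```bash
python3 settle.py 489.5 -197.5 115 7.5 3; python3 - <<'E'
from bench import *
import cv2
p,d=camera("side");cv2.imwrite("pics/s4.png",cv2.resize(p[160:260,260:370],None,fx=7,fy=6,interpolation=cv2.INTER_NEAREST)[:,:,::-1])
E
```

```text
t 8.95 tcp [ 489.6 -197.6  116.8] yaw 7.50 xdown [ 0.0158 -0.0088 -0.9998] F [ 0.3  0.3 -2.8] open 32.3
q [-0.48  0.1   1.88 -0.    1.14  0.96]
rem tool mm [ 1.8 -0.1  0.1] share [ 0.0092 -0.0005  0.0005] turn share -0.0001
t 9.10 tcp [ 489.5 -197.5  116.7] yaw 7.50 xdown [ 0.0156 -0.0088 -0.9998] F [-0.8 -1.   1.3] open 32.2
q [-0.48  0.1   1.88 -0.    1.14  0.96]
rem tool mm [ 1.7 -0.1  0. ] share [ 0.0084 -0.0003  0.0001] turn share -0.0001
```

View pics/s4.png

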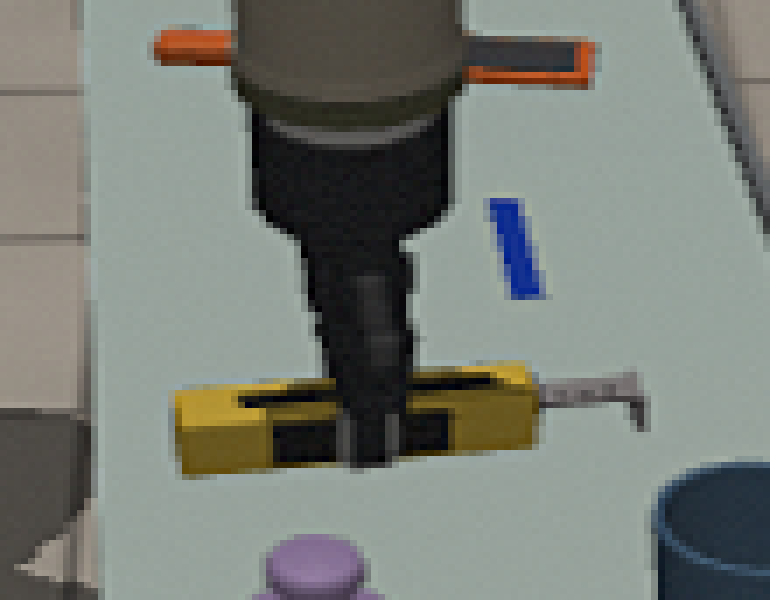

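Request:
drive_tool --commands '[-0.1,0,0,0,-0.1,0,0,0]'

```text
time_s: 9.35
tcp_pos: [486.2, -195.7, 153.2]
tool_rot: [2.16, 0.135, -2.143]
wrist_force: [0.1, 0.3, -3.5]
opening: 32.4
```

```bash
python3 settle.py 580 -35 162 3.1 6|tail -3
```

```text
t 9.65 tcp [ 486.2 -195.8  152.3] yaw 7.50 xdown [ 0.0085 -0.0049 -1.    ] F [-0.7 -0.4 -2.5] open 32.5
q [-0.48  0.05  1.86 -0.    1.22  0.96]
rem tool mm [  -9.7 -147.1 -114. ] share [-0.0485 -0.7355 -0.5701] turn share 0.0977
```

Request:
drive_tool --commands '[-0.05,-0.13,-0.1,0.05,-0.02,-0.13,-0.1,0.05,0,-0.13,-0.1,0]'

```text
time_s: 9.95
tcp_pos: [536.5, -113.1, 162.1]
tool_rot: [2.2, 0.043, -2.196]
wrist_force: [0.5, -0.5, -2.5]
opening: 32.4
```

```bash
python3 settle.py 580 -35 162 3.1 6|tail -3
```

```text
t 10.25 tcp [ 535.8 -114.2  162. ] yaw 2.60 xdown [ 0.0013 -0.0039 -1.    ] F [-0.3  0.2 -2.8] open 32.3
q [-0.3   0.1   1.78 -0.    1.25  1.22]
rem tool mm [ -0.3 -77.1 -47.7] share [-0.0015 -0.3857 -0.2387] turn share -0.0112
```

Request:
drive_tool --commands '[0,-0.17,-0.11,-0.012,0,-0.17,-0.11,0]'

```text
time_s: 10.45
tcp_pos: [574.8, -48.8, 160.7]
tool_rot: [2.194, 0.045, -2.196]
wrist_force: [0.5, -0.2, -2.6]
opening: 32.4
```

```bash
python3 settle.py 580 -35 162 3.1 6|tail -3; python3 - <<'E'
from bench import *
import cv2
p,d=camera("side");cv2.imwrite("pics/s5.png",cv2.resize(p[130:240,280:400],None,fx=6,fy=5,interpolation=cv2.INTER_NEAREST)[:,:,::-1])
p,d=camera("top");cv2.imwrite("pics/t5.png",cv2.resize(p[130:240,260:380],None,fx=6,fy=5,interpolation=cv2.INTER_NEAREST)[:,:,::-1])
E
```

```text
t 10.75 tcp [574.3 -49.  160.7] yaw 2.80 xdown [-0.0015 -0.0059 -1.    ] F [-0.7  0.4 -3.1] open 32.5
q [-0.17  0.18  1.7  -0.01  1.26  1.35]
rem tool mm [ -1.4 -13.7  -6.3] share [-0.0072 -0.0683 -0.0317] turn share -0.0068
```

View pics/s5.png

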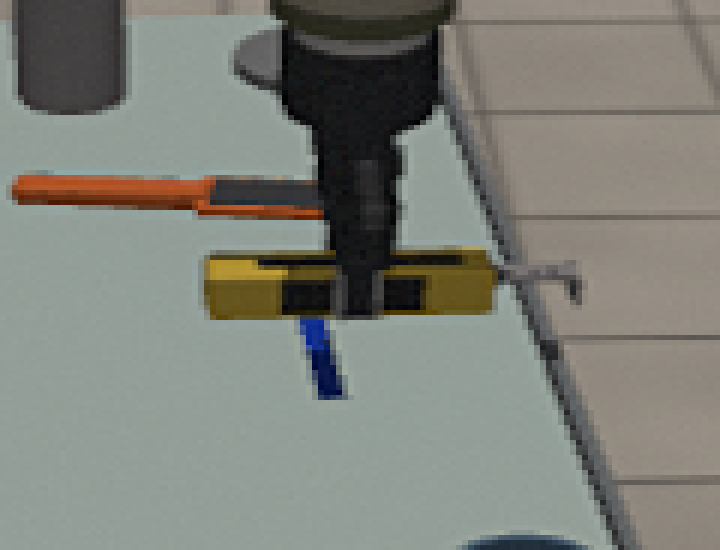

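View pics/t5.png

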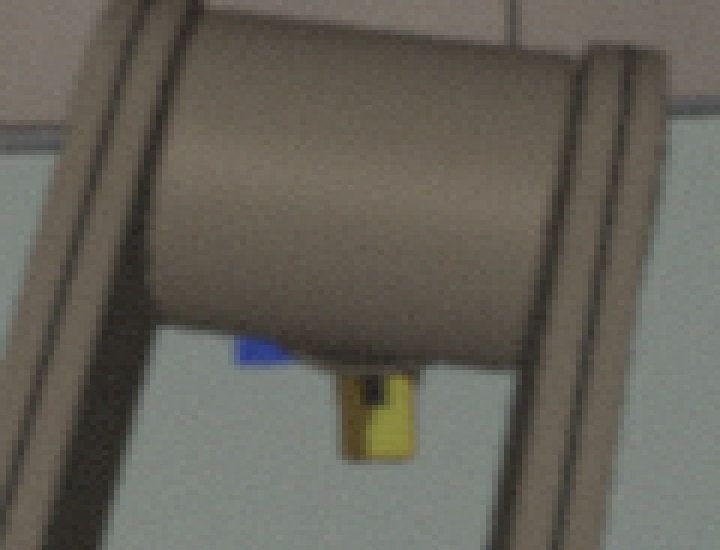

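Request:
drive_tool --commands '[0,-0.065,-0.033,-0.007]'

```text
time_s: 10.95
tcp_pos: [579.9, -37.5, 160.8]
tool_rot: [2.191, 0.049, -2.194]
wrist_force: [-0.9, 0.5, -1.8]
opening: 32.5
```

```bash
python3 settle.py 580 -35 162 3.1 5|tail -3; python3 - <<'E'
from bench import *
from h import *
p,d=camera("side");np.savez("pics/s6.npz",p=p,d=d);cv2.imwrite("pics/s6.png",cv2.resize(p[160:210,300:400],None,fx=8,fy=8,interpolation=cv2.INTER_NEAREST)[:,:,::-1])
s=state();c=s['tcp_pos'];a=np.radians(3.1);ex=np.array([np.cos(a),np.sin(a),0]);ey=np.array([-ex[1],ex[0],0])
und=c[2]-76.8
for nm,v in (("hook low-near",ex*110-ey*12+[0,0,und+3-c[2]]),("hook low-near outer",ex*113-ey*12+[0,0,und+3-c[2]]),("case front near low",ex*70-ey*15+[0,0,und-c[2]]),("rear near low",-ex*70-ey*15+[0,0,und-c[2]]),("front near top",ex*70-ey*15+[0,0,und+30-c[2]])):
    q=proj("side",c+v)[0];print(nm,(c+v).round(1),q.round(1),"crop",((q-[300,160])*8).round())
E
```

```text
t 11.20 tcp [580.4 -35.7 160.8] yaw 3.10 xdown [-0.001  -0.0059 -1.    ] F [-0.1 -0.  -3.1] open 32.6
q [-0.15  0.19  1.69 -0.01  1.26  1.37]
rem tool mm [-1.2 -0.7  0.4] share [-0.006  -0.0035  0.0018] turn share -0.0000
hook low-near [690.8 -41.8  87. ] [376.9 187.7] crop [615. 222.]
hook low-near outer [693.8 -41.6  87. ] [377.9 187.6] crop [623. 221.]
case front near low [651. -47.  84.] [363.6 189.7] crop [509. 238.]
rear near low [511.2 -54.5  84. ] [316.4 192. ] crop [131. 256.]
front near top [651. -47. 114.] [364.2 181. ] crop [513. 168.]
```

View pics/s6.png

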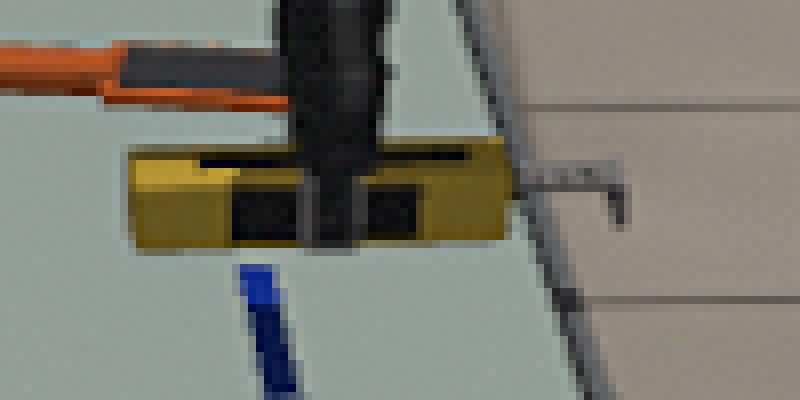

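Request:
drive_tool --commands '[0.09,0,0,0,0.09,0,0,0]'

```text
time_s: 11.45
tcp_pos: [582.6, -36.6, 127.5]
tool_rot: [2.196, 0.051, -2.185]
wrist_force: [-1.0, 0.8, -2.9]
opening: 32.3
```

```bash
python3 settle.py 580 -35 117 3.1 6|tail -3
```

```text
t 11.75 tcp [582.9 -36.5 128.6] yaw 3.09 xdown [ 0.0056 -0.007  -1.    ] F [ 0.  -0.7 -2.2] open 32.5
q [-0.15  0.23  1.7  -0.01  1.2   1.37]
rem tool mm [11.6 -1.7  2.9] share [ 0.058  -0.0087  0.0146] turn share -0.0003
```

Request:
drive_tool --commands '[0.03,-0.004,0,0,0.03,0,0,0]'

```text
time_s: 11.95
tcp_pos: [584.7, -36.1, 118.9]
tool_rot: [2.201, 0.05, -2.179]
wrist_force: [-0.8, 0.9, -2.6]
opening: 32.5
```

```bash
python3 settle.py 580 -35 117 3.1 5|tail -3;  python3 - <<'E'
from bench import *
from h import *
p,d=camera("side");np.savez("pics/s7.npz",p=p,d=d);cv2.imwrite("pics/s7.png",cv2.resize(p[160:220,300:400],None,fx=8,fy=8,interpolation=cv2.INTER_NEAREST)[:,:,::-1])
E
```

```text
t 12.20 tcp [584.2 -36.  118.4] yaw 3.08 xdown [ 0.0086 -0.0075 -0.9999] F [ 0.1  1.  -2. ] open 32.5
q [-0.15  0.25  1.71 -0.01  1.18  1.37]
rem tool mm [ 1.3 -1.3  4.1] share [ 0.0067 -0.0064  0.0206] turn share -0.0004
```

View pics/s7.png

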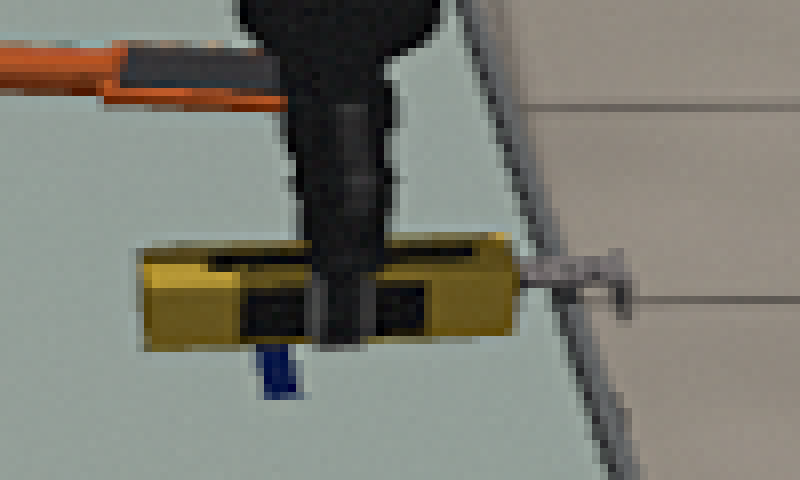

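Request:
drive_tool --commands '[0.004,-0.006,0.1,0]'

```text
time_s: 12.35
tcp_pos: [566.0, -36.1, 118.5]
tool_rot: [2.203, 0.05, -2.177]
wrist_force: [2.1, -1.0, -1.1]
opening: 32.8
```

```bash
python3 settle.py 491 -40 117 3.1 6
```

```text
t 12.35 tcp [566.  -36.1 118.5] yaw 3.08 xdown [ 0.012  -0.008  -0.9999] F [ 2.1 -1.  -1.1] open 32.8
q [-0.15  0.2   1.76 -0.01  1.16  1.37]
rem tool mm [ 0.7 -0.2 75.2] share [ 0.0033 -0.001   0.3758] turn share -0.0004
t 12.65 tcp [565.1 -36.  118. ] yaw 3.08 xdown [ 0.0101 -0.0077 -0.9999] F [ 1.9  0.7 -2.6] open 32.4
q [-0.15  0.2   1.76 -0.01  1.17  1.37]
rem tool mm [ 0.3  0.  74.2] share [0.0014 0.     0.3709] turn share -0.0005
```

Request:
drive_tool --commands '[0.002,0,0.125,0]'

```text
time_s: 12.75
tcp_pos: [542.9, -37.5, 118.5]
tool_rot: [2.205, 0.05, -2.174]
wrist_force: [2.2, 0.1, -1.2]
opening: 32.7
```

```bash
python3 settle.py 491 -40 117 3.1 6;  python3 - <<'E'
from bench import *
from h import *
p,d=camera("side");np.savez("pics/s8.npz",p=p,d=d);cv2.imwrite("pics/s8.png",cv2.resize(p[160:220,290:390],None,fx=8,fy=8,interpolation=cv2.INTER_NEAREST)[:,:,::-1])
E
```

```text
t 12.75 tcp [542.9 -37.5 118.5] yaw 3.09 xdown [ 0.0144 -0.0081 -0.9999] F [ 2.2  0.1 -1.2] open 32.7
q [-0.16  0.14  1.83 -0.01  1.15  1.36]
rem tool mm [ 0.8 -0.3 52. ] share [ 0.004  -0.0017  0.2599] turn share -0.0002
t 13.05 tcp [541.3 -37.4 117.8] yaw 3.08 xdown [ 0.0116 -0.0079 -0.9999] F [ 2.5  0.4 -2.6] open 32.6
q [-0.16  0.14  1.83 -0.01  1.16  1.36]
rem tool mm [ 0.3 -0.1 50.3] share [ 0.0014 -0.0006  0.2516] turn share -0.0005
```

View pics/s8.png

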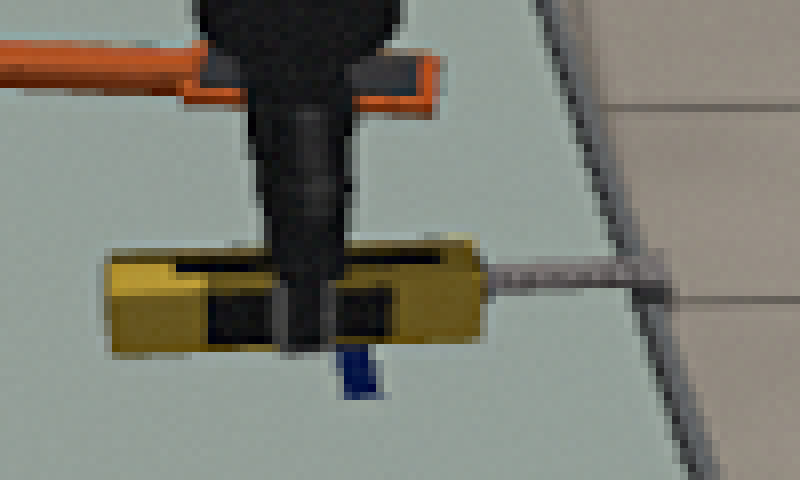

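Request:
drive_tool --commands '[0.002,0,0.125,0]'

```text
time_s: 13.2
tcp_pos: [519.0, -38.9, 118.2]
tool_rot: [2.206, 0.05, -2.173]
wrist_force: [2.7, 0.8, -2.2]
opening: 32.4
```

```bash
python3 settle.py 491 -40 117 3.1 6
```

```text
t 13.20 tcp [519.  -38.9 118.2] yaw 3.09 xdown [ 0.0152 -0.0082 -0.9999] F [ 2.7  0.8 -2.2] open 32.4
q [-0.17  0.08  1.9  -0.01  1.15  1.35]
rem tool mm [ 0.7 -0.4 28. ] share [ 0.0037 -0.0022  0.1401] turn share -0.0002
t 13.50 tcp [517.1 -38.7 117.3] yaw 3.08 xdown [ 0.0123 -0.0078 -0.9999] F [ 3.3  2.2 -3.9] open 32.4
q [-0.17  0.08  1.9  -0.01  1.15  1.35]
rem tool mm [ 0.  -0.1 26.2] share [ 0.0002 -0.0005  0.1308] turn share -0.0005
```

Request:
drive_tool --commands '[0.002,0,0.09,0]'

```text
time_s: 13.6
tcp_pos: [501.4, -39.8, 117.6]
tool_rot: [2.206, 0.05, -2.173]
wrist_force: [3.2, 0.8, -3.1]
opening: 32.1
```

```bash
python3 settle.py 491 -40 117 3.1 6;  python3 - <<'E'
from bench import *
from h import *
p,d=camera("side");np.savez("pics/s9.npz",p=p,d=d);cv2.imwrite("pics/s9.png",cv2.resize(p[160:220,290:390],None,fx=8,fy=8,interpolation=cv2.INTER_NEAREST)[:,:,::-1])
p,d=camera("top");cv2.imwrite("pics/t9.png",cv2.resize(p[130:240,260:380],None,fx=6,fy=5,interpolation=cv2.INTER_NEAREST)[:,:,::-1])
E
```

```text
t 13.60 tcp [501.4 -39.8 117.6] yaw 3.09 xdown [ 0.0154 -0.0081 -0.9998] F [ 3.2  0.8 -3.1] open 32.1
q [-0.18  0.03  1.95 -0.01  1.14  1.34]
rem tool mm [ 0.4 -0.3 10.4] share [ 0.0022 -0.0017  0.0522] turn share -0.0003
t 13.90 tcp [500.  -39.6 117. ] yaw 3.08 xdown [ 0.0132 -0.0078 -0.9999] F [ 3.3  1.6 -1.9] open 32.1
q [-0.18  0.03  1.95 -0.01  1.14  1.34]
rem tool mm [-0.1 -0.1  9. ] share [-0.0007 -0.0007  0.045 ] turn share -0.0005
```

View pics/s9.png

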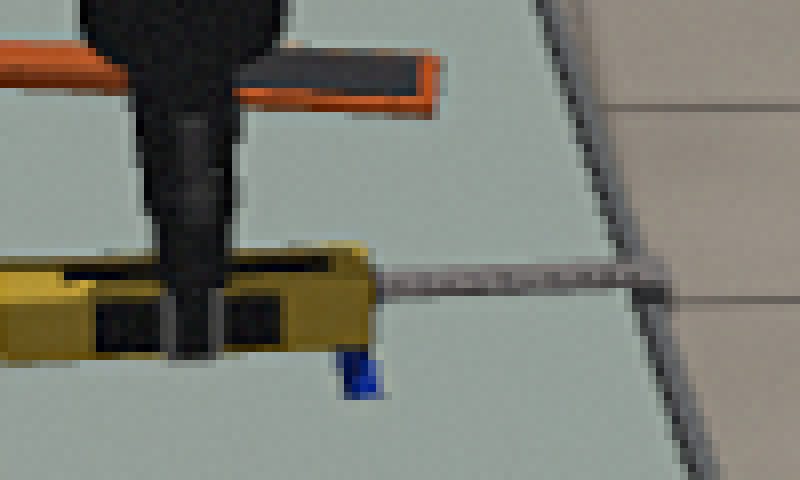

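View pics/t9.png

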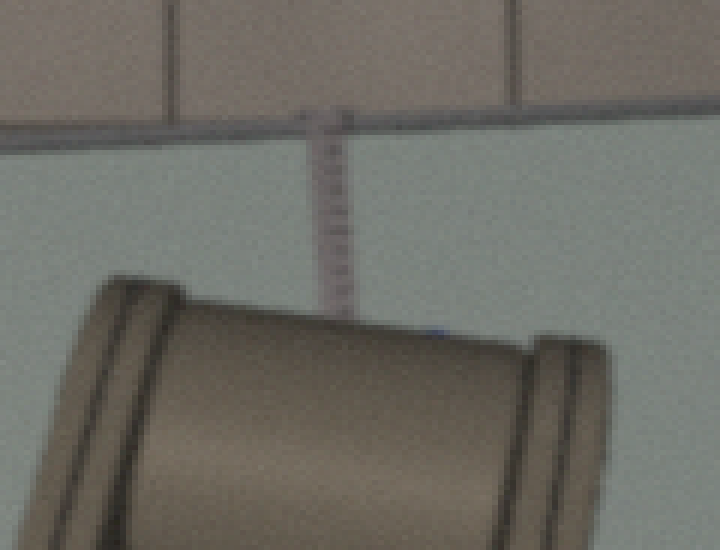

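Request:
drive_tool --commands '[0,0,0.042,0]'

```text
time_s: 14.1
tcp_pos: [492.3, -40.1, 117.0]
tool_rot: [2.205, 0.05, -2.175]
wrist_force: [3.4, 0.5, -2.5]
opening: 32.6
```

```bash
python3 settle.py 491 -40 117 3.1 6;  python3 - <<'E'
from bench import *
from h import *
p,d=camera("side");np.savez("pics/s10.npz",p=p,d=d);cv2.imwrite("pics/s10.png",cv2.resize(p[160:220,290:390],None,fx=8,fy=8,interpolation=cv2.INTER_NEAREST)[:,:,::-1])
E
```

```text
t 14.10 tcp [492.3 -40.1 117. ] yaw 3.09 xdown [ 0.0138 -0.0078 -0.9999] F [ 3.4  0.5 -2.5] open 32.6
q [-0.18  0.01  1.97 -0.01  1.14  1.34]
rem tool mm [-0.  -0.2  1.3] share [-0.0002 -0.0009  0.0063] turn share -0.0002
t 14.40 tcp [491.5 -40.1 116.8] yaw 3.08 xdown [ 0.013  -0.0078 -0.9999] F [ 3.6  0.9 -2.3] open 32.2
q [-0.18  0.01  1.97 -0.01  1.14  1.34]
rem tool mm [-0.2 -0.1  0.5] share [-0.001  -0.0007  0.0023] turn share -0.0005
```

View pics/s10.png

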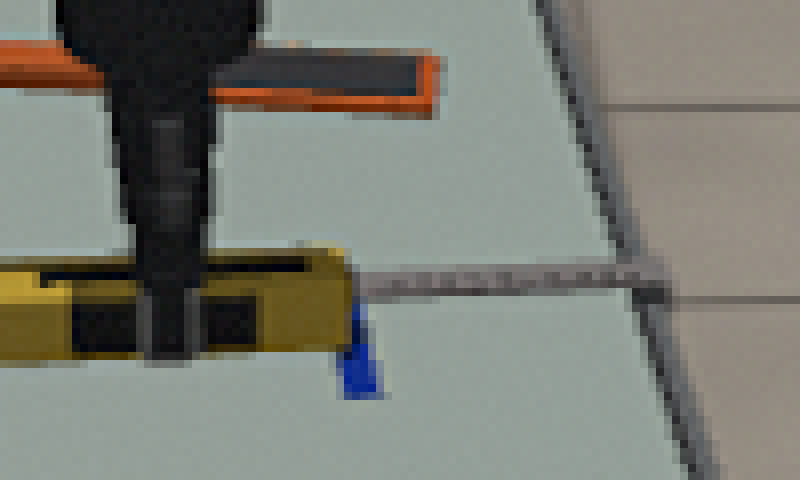

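Request:
drive_tool --commands '[0,0,0,0,0,0,0,0,0,0,0,0,0,0,0,0]' --grip 85

```text
time_s: 14.85
tcp_pos: [490.2, -40.2, 116.2]
tool_rot: [2.2, 0.05, -2.181]
wrist_force: [-0.2, -0.4, 0.6]
opening: 72.8
```

```bash
python3 settle.py 491 -40 117 3.1 3;  python3 - <<'E'
from bench import *
from h import *
p,d=camera("side");np.savez("pics/s11.npz",p=p,d=d);cv2.imwrite("pics/s11.png",cv2.resize(p[160:220,290:390],None,fx=8,fy=8,interpolation=cv2.INTER_NEAREST)[:,:,::-1])
E
```

```text
t 14.85 tcp [490.2 -40.2 116.2] yaw 3.07 xdown [ 0.0091 -0.0078 -0.9999] F [-0.2 -0.4  0.6] open 72.8
q [-0.18  0.01  1.97 -0.01  1.15  1.34]
rem tool mm [-0.8 -0.1 -0.8] share [-0.0039 -0.0006 -0.0041] turn share -0.0006
t 15.00 tcp [490.3 -40.2 116.3] yaw 3.07 xdown [ 0.0095 -0.0078 -0.9999] F [ 1.  -0.3 -0.4] open 72.6
q [-0.18  0.01  1.97 -0.01  1.15  1.34]
rem tool mm [-0.7 -0.2 -0.7] share [-0.0036 -0.0008 -0.0034] turn share -0.0007
```

View pics/s11.png

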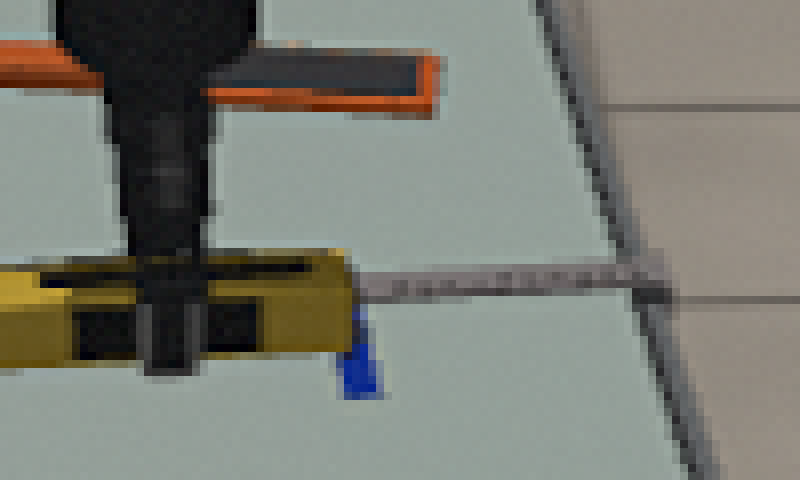

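Request:
drive_tool --commands '[-0.1,0,0,0,-0.2,0,0,0,-0.2,0,0,0,-0.2,0,0,0]'

```text
time_s: 15.45
tcp_pos: [484.4, -38.3, 252.5]
tool_rot: [2.185, 0.053, -2.199]
wrist_force: [0.6, 0.3, -0.0]
opening: 72.3
```

Request:
drive_tool --commands '[0,0.2,0.2,0,0,0.2,0.2,0,0,0.2,0.2,0,0,0.2,0.2,0]'

```text
time_s: 15.85
tcp_pos: [352.9, -189.8, 262.4]
tool_rot: [2.195, 0.06, -2.171]
wrist_force: [0.0, -2.3, -0.7]
opening: 72.3
```

```bash
python3 settle.py 491 -40 117 3.1 4;  python3 - <<'E'
from bench import *
from h import *
p,d=camera("side");np.savez("pics/s12.npz",p=p,d=d);cv2.imwrite("pics/s12.png",cv2.resize(p[150:220,270:390],None,fx=6,fy=6,interpolation=cv2.INTER_NEAREST)[:,:,::-1])
p,d=camera("top");np.savez("pics/t12.npz",p=p,d=d);cv2.imwrite("pics/t12.png",cv2.resize(p[130:270,240:380],None,fx=4,fy=4,interpolation=cv2.INTER_CUBIC)[:,:,::-1])
E
```

```text
t 15.85 tcp [ 352.9 -189.8  262.4] yaw 3.74 xdown [ 0.0113 -0.01   -0.9999] F [ 0.  -2.3 -0.7] open 72.3
q [-0.62 -0.43  2.07 -0.    1.49  0.89]
rem tool mm [ 145.4 -142.  -146. ] share [ 0.727  -0.7099 -0.7302] turn share 0.0141
t 16.05 tcp [ 353.4 -189.9  262.1] yaw 3.43 xdown [ 0.011  -0.0094 -0.9999] F [0.  0.8 0.2] open 72.8
q [-0.62 -0.43  2.07 -0.    1.49  0.89]
rem tool mm [ 145.2 -142.9 -144.8] share [ 0.7261 -0.7143 -0.7238] turn share 0.0073
```

View pics/s12.png

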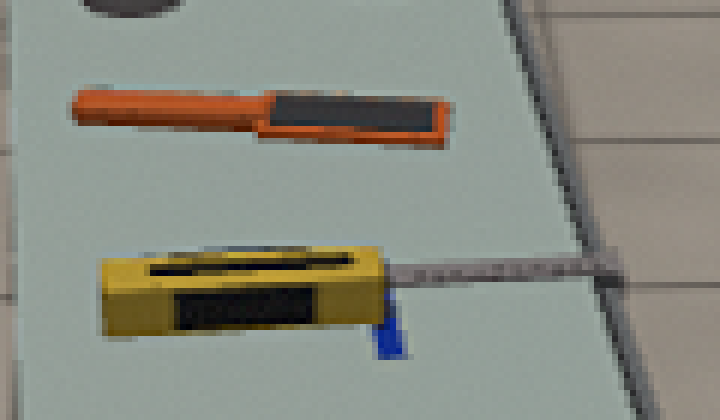

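View pics/t12.png

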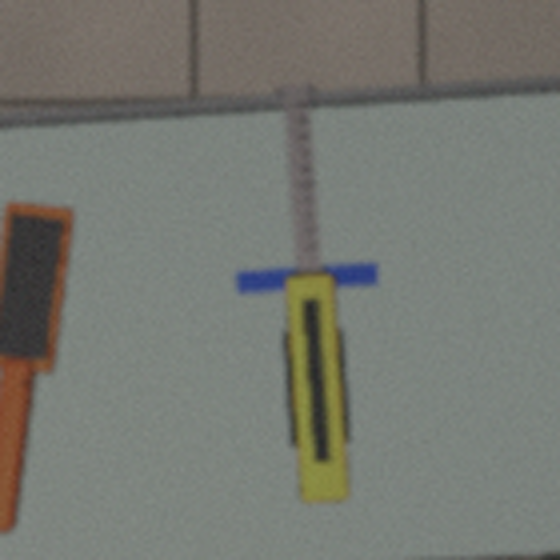

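```bash
python3 - <<'E'
from h import *
for n,f,roi in (("top","t12",(300,340,190,262)),("side","s12",(280,340,185,210))):
    z=np.load(f"pics/{f}.npz");p=z['p'];hsv=cv2.cvtColor(p,cv2.COLOR_RGB2HSV)
    y=cv2.inRange(hsv,(20,130,90 if n=="top" else 160),(35,255,255));x0,x1,y0,y1=roi;m=np.zeros_like(y);m[y0:y1,x0:x1]=y[y0:y1,x0:x1]
    v,u=np.nonzero(m);W=toplane(n,np.c_[u,v],70)[:,:2]
    r=cv2.minAreaRect(W.astype(np.float32));print(n,r)
    if n=="top":
        # edges per row
        L=[];Rr=[]
        for row in range(205,250):
            c=u[v==row]
            L.append(toplane(n,[c.min()-.5,row],70)[0]);Rr.append(toplane(n,[c.max()+.5,row],70)[0])
        for e in (L,Rr):
            e=np.array(e);k=np.polyfit(e[:,0],e[:,1],1);print("edge yaw",np.degrees(np.arctan(k[0])),np.polyval(k,490))
        a=np.radians(3.1);ex=np.array([np.cos(a),np.sin(a)]);s=W@ex;print("front/back along n",s.max(),s.min(),"strip",np.array([559.4,-36])@ex,"lip",np.array([676,-36])@ex)
        # blade centreline
        g=p.astype(int);b=(cv2.cvtColor(p,cv2.COLOR_RGB2GRAY))
        pts=[]
        for row in range(162,194):
            w=(g[row,300:330,0]-g[row,300:330,1]).astype(float)
            base=np.median(w);w=np.clip(w-base-4,0,None)
            if w.sum()>15: pts.append(toplane(n,[300+(w*np.arange(30)).sum()/w.sum(),row],58)[0])
        pts=np.array(pts);k=np.polyfit(pts[:,0],pts[:,1],1);print("blade yaw",np.degrees(np.arctan(k[0])),len(pts),np.std(pts[:,1]-np.polyval(k,pts[:,0])))
E
```

```text
top ((490.738037109375, -40.598594665527344), (133.54946899414062, 28.435457229614258), 4.4508442878723145)
edge yaw 3.8718325117746533 -29.415798867541717
edge yaw 3.77554073077827 -54.41171523017546
front/back along n 554.5157554981247 421.25001638629055 strip 556.6345761130309 lip 673.0639518730673
blade yaw 3.575787813580953 32 0.3467459942683558
side ((492.28662109375, -44.48064041137695), (134.9158935546875, 27.928054809570312), 3.7227907180786133)
```

```bash
python3 - <<'E'
from bench import *
print(sign_off()); s=state(); print(s['time_s'],s['wrist_force'])
E
```

```text
the job is handed in; nothing more can be done
None
the job is handed in; nothing more can be done
```

The job is handed in at about 16 s of the 43 s allowed. The large yellow ruler is hooked over the outer side of the lip, level with the blue strip, with its case's front end over the strip.

I gripped the case by the squeeze bars at 40 N, lifted it, lowered the hook just outside the lip and drew the case back. The wrist force rose from about 2 to 3.6 N, as the spring should give. I then let go and backed the arm off.

**Last checks, with the arm clear:**
- **Hook and case:** Both cameras show the hook still over the lip and the case flat on the glass.
- **Front end:** It lies within about 2 mm of the strip's centre line.
- **Blade:** It stays drawn out about 77 mm, so it is locked.
- **Squareness:** The case and blade measure 3.6 to 3.9° in the world frame. The lip measures 2.9 to 3.2° and the strip 3.3 to 3.5°, so the ruler is within about 1° of square.
- **File:** The orange foot file lies where it was in the pictures; I did not measure it again.

**What did not agree or go to plan:**
- The two cameras differ by 3 to 4 mm in absolute x, so I placed the case by its distance from the strip and lip in the same picture.
- My first fast descent tilted the tool about 2°, so I went back up and came down in settled steps.
- The back end of the case dropped slightly on release, which I took to be the case settling flat.

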